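# Tap the game-board blank down onto its parallels

### The arm

A 6-joint arm with a two-finger parallel gripper is mounted at the origin on the work surface. World frame = base frame: x ahead of the robot, y to its left, z up, the work surface at z = 0. Lengths are in m, angles in rad, forces in N, time in s.
With the tool pointing down it reaches from about 0.25 to 0.775 m from the base axis. Payload 4 kg.
Tool frame: the origin (TCP) lies between the finger pads; the fingertips stand robot.tip_reach ahead of it and the grasp point (between the pads) lies 2 mm behind it (robot.tip_reach is the distance from the TCP to the fingertips, in m); z points along the fingers, y is the line along which they close (so a half turn about z gives the same grasp; the last joint's range is limited). The gripper opens to 85 mm and grips with 20 to 120 N. Pads are 22 mm wide; open, the fingers measure 114 mm over their backs; the gripper's body (76 mm by 85 mm) begins 54 mm behind the grasp point. The pads swing forward as they close: fully open they stand 13 mm farther back than shut.
Start: joints at [1.027, 0.087, 1.371, -0, 1.684, -0.103], TCP at [0.235, 0.497, 0.248] pointing down, gripper open.
Joint ranges: [-3.1, 3.1], [-0.76, 2.03], [0.27, 2.55], [-1.08, 4.22], [0.17, 2.65], [-2.57, 2.57]. Speed limits (rad/s): [2.79, 2.79, 3.14, 3.14, 3.14, 3.14].

### API

Orientations are given as a unit quaternion [x, y, z, w].
In Python, from cell import robot gives the robot as it stands. Calls block until the motion is done:
- robot.move_to(position, orientation): joint-space move of the TCP to a pose.
- robot.servo_line(position, vel=0.15, attitude=None): straight line of the TCP; attitude=None keeps the orientation; vel is the mean speed in m/s.
- robot.move_j(angles): joint-space move.
- robot.move_gripper(opening): finger opening in m; the grip force is fixed at half the most; returns when the fingers have stopped.
- robot.hold(seconds).
- robot.ik(position, orientation): joint angles nearest the present ones, or None.
- robot.read_camera(name): name is "scene" or "top"; returns the picture (384x512x3 uint8, red, green, blue); there is no depth.
- robot.calibration(name): a dict with "K" (3x3 intrinsics, pixels), "cam_to_world" (4x4, takes a point from camera to world coordinates). Camera axes: x right, y up, looking along -z (the intrinsics and any distortion apply to the point x, -y, -z); pixel columns grow to the right and rows downward; lengths in m; the calibration is good to about 2 mm. A picture is of the moment at which its call begins. calibration takes no time and is no camera call.
A pose or a line that the arm cannot do raises robot.Unreachable and nothing moves.
- robot.close_job(): hands the job in; it is judged then, once.
Readings, each from a call of its own:
- robot.current_time_s(): time.
- robot.current_qpos(): joint angles.
- robot.current_qvel(): joint speeds.
- robot.current_tau(): joint torques, N m.
- robot.current_position(): TCP position.
- robot.current_tool_rot(): TCP orientation.
- robot.current_force(): force on the tool from outside, world axes, zero at the start.
- robot.current_moment(): the same for the moment, N m.
- robot.current_grip_width(): finger opening in m.
- robot.current_finger_force(): force on a finger pad.
Only numpy, scipy, OpenCV 4.12 (cv2) and the standard library are available. Lean on these libraries where they do the work, as an engineer would, in place of code of your own. Each camera call takes 0.05 s, during which the arm holds its last target. There are 200 camera calls.

### The job

The wooden blank nipped in the vise still stands proud of the two steel parallels beneath it. Take the small maul by its handle and tap or press the blank down with the maul's head until it sits fully home on both parallels, without touching the blank with the gripper. Then stand the maul upright on its head again where you found it and let go; knock nothing over.

Things in the scene. Friction and masses are not known exactly. Their poses are not given: they have to be found in the camera images.
- maul_handle (a point): Maul standing on its head: white nylon cylinder 48 mm across, 34 high, flat face down; on it a round wooden handle 26 mm across, 66 long; 100 mm tall, under 0.3 kg. Point: on the axis in the handle, 64 mm above the bottom face; z up. Stands left of the vise on the table (z = 0). A slim turned game pawn of like height (not it) and a jar stand 100 mm or more away, centre to centre.
- blank_top (a point): Centre of the top face of the blank, a pale wood bar 120 (its x) x 40 (y) x 32 mm (z) in the grey vise's jaws. Home, its top is 87 mm above the table and 17 mm above the jaws, the vise's highest part. The vise is fixed; its screw points to -y. An identical spare bar lies loose on the table: leave it.
- blank (a joint): How far the blank stands above the parallels, m: 0 = home, 0.008 to 0.014 at the start. It slides straight down in the jaws against friction, about 10 N (a little more when fast), stays where left, and stops hard at 0 on two loose steel bars, 142 x 8 x 20 mm on edge on the vise bed, one under each long side of the blank.
Mind the look-alikes: they are no part of the job. What is shaped like the part that bears maul_handle but yellow is not meant.

How it is judged:
On the way, in this order (a step that is already met when the one before it is completed fails the run):
1. the maul is lifted clear of the table while the blank still stands proud (height (world z) of maul_handle above 0.09 m and value of joint blank above 0.005 m), for 0.1 s.
2. the maul's head pushes on the blank with the blank driven down home (value of joint blank below 0.002 m and contact force between maul and blank above 2 N).
At the end, for the whole second after the job is handed in: The blank is home (within 2 mm) and bears on both parallels; the maul stands upright on its head (within 10 degrees), at rest and let go, within 40 mm of where it first stood (value of joint blank below 0.002 m and contact force between blank and parallel_a above 0.1 N and contact force between blank and parallel_b above 0.1 N and angle between maul_handle's own z axis and vertical below 0.17 rad and distance of maul_handle from where it was at the start of the episode below 0.04 m and linear speed of maul below 0.02 m/s); the robot touches nothing.
It fails at once if the gripper or arm touches the blank (only the maul may) (contact force between any of the fingers, the arm and blank above 1 N).
It fails at once if the pawn, the jar or the mug is knocked over (angle between any of pawn, jar, mug's own z axis and vertical above 0.6 rad).
It also fails if it takes over 48 s, if anything falls off the work surface, if the arm or the gripper's body presses on something with over 40 N, if the wrist force passes 120 N, or if a joint passes its speed limit or range.

## Working session

There is one attempt and no reset: what is moved stays moved. The work goes in short steps, each a Python script; the robot and the scene stay as the last script left them, time stands still between calls to the robot, and variables do not carry over. Pictures are saved under pics/ and viewed, at most 10 in all, crops included, and the job is handed in when it is done.

```bash
mkdir -p pics; ls; python3 - <<'E'
from cell import robot
import cv2
for n in("scene","top"):
    im=robot.read_camera(n); cv2.imwrite(f"pics/{n}0.png",im[:,:,::-1])
    c=robot.calibration(n); print(n,c)
print(robot.tip_reach,robot.current_tool_rot(),robot.current_time_s())
E
```

```text
pics
scene {'K': array([[457.98046503,   0.        , 254.46491571],
       [  0.        , 457.98046503, 194.42795505],
       [  0.        ,   0.        ,   1.        ]]), 'cam_to_world': array([[ 0.5077867 , -0.47918556,  0.7159147 ,  1.21354173],
       [ 0.86145354,  0.28929048, -0.41738329, -0.3224118 ],
       [-0.00710326,  0.82866894,  0.55969396,  0.56741734],
       [ 0.        ,  0.        ,  0.        ,  1.        ]])}
top {'K': array([[498.33162528,   0.        , 257.16848222],
       [  0.        , 498.33162528, 188.02254868],
       [  0.        ,   0.        ,   1.        ]]), 'cam_to_world': array([[-0.01638987,  0.98156467, -0.19042631,  0.39749305],
       [-0.99976926, -0.01873315, -0.01051175,  0.07239445],
       [-0.01388525,  0.19021009,  0.98164521,  0.89207282],
       [ 0.        ,  0.        ,  0.        ,  1.        ]])}
0.017 [ 2.18605423e-01  9.75812806e-01 -9.49663244e-04 -3.66717406e-04] 0.1
```

View pics/scene0.png

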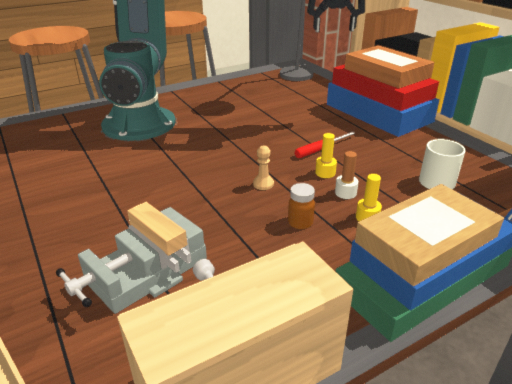

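View pics/top0.png

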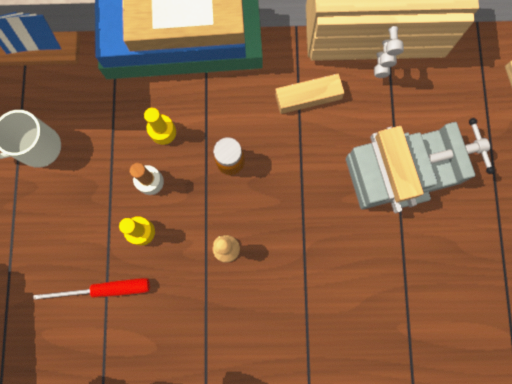

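The scene view shows the white-headed maul at about (347,175), between two yellow look-alikes. The pawn is at (263,168), the jar at (301,205) and the blank in the vise at (157,228). In the top view the maul head is at (148,180) with its handle top at (138,170), and the blank is at (400,163).

```bash
cat >h.py <<'E'
import numpy as np, cv2
from cell import robot
def ray(n,u,v):
    c=robot.calibration(n);K=c["K"];T=c["cam_to_world"]
    d=np.array([(u-K[0,2])/K[0,0],-(v-K[1,2])/K[1,1],-1.]);return T[:3,3],T[:3,:3]@d
def plane(n,u,v,z):
    o,d=ray(n,u,v);return o+d*(z-o[2])/d[2]
def two(a,b):
    (o1,d1),(o2,d2)=ray("top",*a),ray("scene",*b)
    s=np.linalg.lstsq(np.c_[d1,-d2],o2-o1,rcond=None)[0]
    p,q=o1+s[0]*d1,o2+s[1]*d2;return (p+q)/2,np.linalg.norm(p-q)
def proj(n,p):
    c=robot.calibration(n);T=np.linalg.inv(c["cam_to_world"]);x=T[:3,:3]@p+T[:3,3]
    u=c["K"]@np.array([x[0],-x[1],-x[2]]);return u[:2]/u[2]
E
python3 - <<'E'
from h import *
t=cv2.imread("pics/top0.png");s=cv2.imread("pics/scene0.png")
a=cv2.resize(t[150:210,110:170],None,fx=6,fy=6,interpolation=0)
b=cv2.resize(t[110:220,340:450],(360,360),interpolation=2)
cv2.imwrite("pics/c1.png",np.hstack([a,b]))
a=cv2.resize(s[145:205,320:380],None,fx=6,fy=6,interpolation=0)
b=cv2.resize(s[195:265,120:190],(360,360),interpolation=2)
cv2.imwrite("pics/c2.png",np.hstack([a,b]))
# blank mask top, white head mask
h=cv2.cvtColor(t,cv2.COLOR_BGR2HSV);print("hsv blank",h[163,400],"head",h[183,152],"handle",h[170,138],"table",h[200,170])
m=cv2.inRange(h,(12,60,150),(30,255,255));
n,l,st,c=cv2.connectedComponentsWithStats(m)
for i in range(1,n):
    if st[i,4]>150: print(st[i],c[i],cv2.minAreaRect(np.argwhere(l==i)[:,::-1].astype(np.float32)))
m=cv2.inRange(h[150:210,110:175],(0,0,120),(179,70,255));n,l,st,c=cv2.connectedComponentsWithStats(m);print(st,c+[110,150])
E
```

```text
hsv blank [ 20 125 242] head [ 22  43 178] handle [ 14 174 221] table [ 11 162 156]
[ 123    0  121   42 2863] [179.89311911  21.37967167] ((183.0, 20.5), (41.0, 120.0), 90.0)
[ 305    0  174   61 4324] [379.45906568  15.8980111 ] ((391.5, 30.0), (60.0, 173.0), 90.0)
[398  33  65   4 196] [429.53061224  34.40306122] ((430.0, 34.5), (3.0, 64.0), 90.0)
[ 274   71   70   44 1535] [308.18631922  90.647557  ] ((308.1558532714844, 90.42308807373047), (27.28042221069336, 69.53640747070312), 71.8619155883789)
[144 106  29  38 697] [157.28263989 124.75035868] ((158.0, 124.5), (37.0, 28.0), 90.0)
[ 375  125   49   77 2141] [398.5614199  162.96543671] ((398.3765869140625, 162.69625854492188), (74.61221313476562, 29.76363182067871), 72.52522277832031)
[127 162  27  24 232] [137.12931034 169.96982759] ((137.80856323242188, 171.93954467773438), (25.39541244506836, 21.17957305908203), 17.52556800842285)
[115 215  36  31 699] [134.06437768 229.33762518] ((134.3707275390625, 229.63658142089844), (31.638893127441406, 32.965911865234375), 65.224853515625)
[211 234  27  29 531] [223.07721281 247.67231638] ((223.17413330078125, 247.57864379882812), (25.334171295166016, 28.182395935058594), 12.994616508483887)
[[   0    0   65   60 3496]
 [  23   15   30   30  404]] [[141.08981693 179.21853547]
 [149.87623762 181.93564356]]
```

View pics/c1.png

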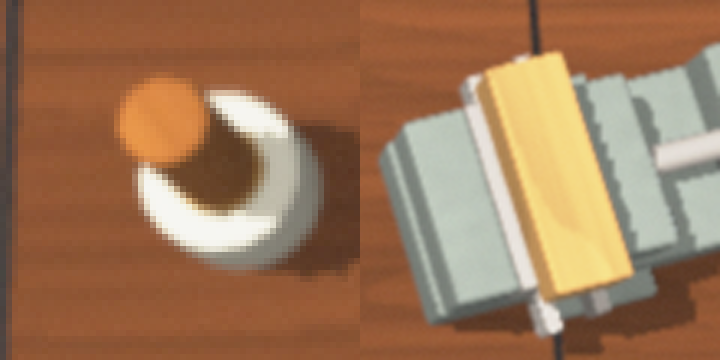

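View pics/c2.png

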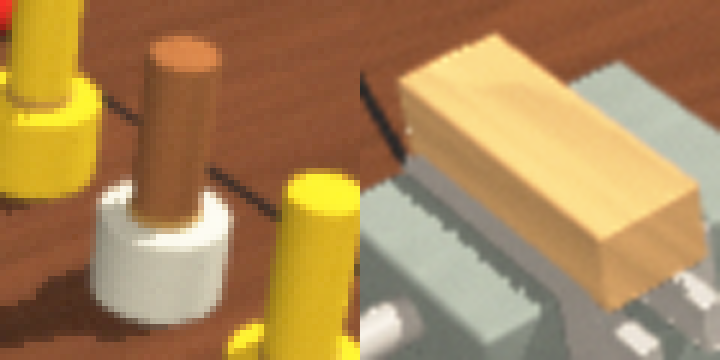

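```bash
python3 - <<'E'
from h import *
np.set_printoptions(precision=4,suppress=True)
print("maul top",two((137.2,170),(350.8,154)),plane("top",137.2,170,.1))
print("blank",two((400.9,163),(156.8,221.2)),plane("top",400.9,163,.098))
S=lambda x,y:((x-360)/3.273+340,y/3.273+110)
c=[plane("top",*S(*p),.098) for p in((490,68),(562,52),(632,275),(553,298))]
print("corners",np.array(c),[np.linalg.norm(c[i]-c[i-1]) for i in range(4)])
S2=lambda x,y:((x-360)/5.143+120,y/5.143+195)
print("scene corners",np.array([plane("scene",*S2(*p),.098) for p in((400,78),(495,35),(700,185),(602,240))]))
for k,p,z in(("yel1",(152,116),.1),("yel2",(127,227),.1),("pawn",(224,243),.1),("jar",(228,149),.08),("mug",(20,130),.09)): print(k,plane("top",*p,z))
m=plane("top",137.2,170,.1)
for q in([1,0,0,0],[.70711,.70711,0,0],[0,1,0,0]):
    print(q,robot.ik([m[0],m[1],.07],q),robot.ik([m[0],m[1],.22],q),robot.ik([c[0][0],c[0][1],.2],q))
print(robot.current_qpos(),robot.current_position())
E
```

```text
maul top (array([0.586 , 0.278 , 0.0973]), np.float64(0.0013952022456564797)) [0.5849 0.2767 0.1   ]
blank (array([ 0.5903, -0.1543,  0.0933]), np.float64(0.0030622605320812703)) [ 0.5887 -0.1544  0.098 ]
corners [[ 0.6441 -0.1234  0.098 ]
 [ 0.6518 -0.1602  0.098 ]
 [ 0.5366 -0.1864  0.098 ]
 [ 0.5258 -0.1468  0.098 ]] [np.float64(0.12057551795860225), np.float64(0.037628369400594594), np.float64(0.11813791630676089), np.float64(0.04098782374818171)]
scene corners [[ 0.541  -0.187   0.098 ]
 [ 0.5331 -0.1506  0.098 ]
 [ 0.6474 -0.1228  0.098 ]
 [ 0.6569 -0.1597  0.098 ]]
yel1 [0.6771 0.2546 0.1   ]
yel2 [0.4916 0.2903 0.1   ]
pawn [0.4633 0.135  0.1   ]
jar [0.623  0.1292 0.08  ]
mug [0.6605 0.4799 0.09  ]
[1, 0, 0, 0] [ 0.3542  0.3916  1.3618 -0.      1.3881  1.925 ] [ 0.3542  0.311   1.1636 -0.      1.6669  1.925 ] [-0.2757  0.3363  1.1707 -0.      1.6346  1.2951]
[0.70711, 0.70711, 0, 0] [ 0.3542  0.3916  1.3618 -0.      1.3881  0.3542] [ 0.3542  0.311   1.1636 -0.      1.6669  0.3542] [-0.2757  0.3363  1.1707 -0.      1.6346 -0.2757]
[0, 1, 0, 0] [ 0.3542  0.3916  1.3618 -0.      1.3881 -1.2166] [ 0.3542  0.311   1.1636 -0.      1.6669 -1.2166] [-0.2757  0.3363  1.1707 -0.      1.6346 -1.8465]
[ 1.0269  0.0879  1.3721  0.0001  1.6836 -0.1031] [0.2344 0.4971 0.2472]
```

```bash
python3 - <<'E'
from h import *
np.set_printoptions(precision=4,suppress=True)
q=[0,1,0,0];m=[.5855,.2775]
robot.move_to(m+[.2],q)
robot.servo_line(m+[.071],vel=.1)
print(robot.current_position(),robot.current_force())
robot.move_gripper(0.02)
print(robot.current_grip_width(),robot.current_finger_force(),robot.current_position(),robot.current_force())
robot.servo_line(m+[.21],vel=.1)
print(robot.current_position(),robot.current_force(),robot.current_grip_width(),robot.current_time_s())
a=[cv2.resize(robot.read_camera(n)[:,:,::-1],(400,300)) for n in("scene","top")]
cv2.imwrite("pics/l1.png",np.hstack(a))
E
```

```text
[0.5861 0.2777 0.0721] [-0.0071 -0.0808  0.2121]
0.024669808227995818 58.7877094745636 [0.5856 0.2774 0.0712] [ 0.5456 -0.5302  0.1219]
[0.5851 0.2774 0.2088] [ 0.618   0.9819 -2.5625] 0.024860461127904854 5.2083
```

View pics/l1.png

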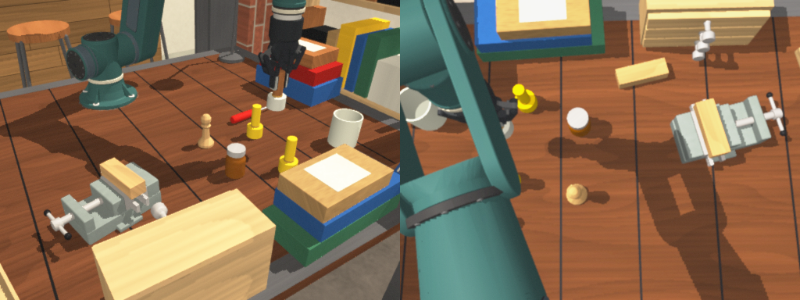

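The maul is held upright, at about (277,95) in the scene half, and nothing else was disturbed. Next I carry it over the blank and press in small, force-watched steps.

```bash
python3 - <<'E'
from h import *
np.set_printoptions(precision=4,suppress=True)
b=[.5895,-.1545]
q=[0,1,0,0]
robot.servo_line([.5855,.2775,.25],vel=.15)
robot.move_to(b+[.25],q)
robot.servo_line(b+[.182],vel=.1)
robot.hold(.2)
f0=robot.current_force()[2];print(f0,robot.current_position(),robot.current_time_s())
z=.182
while z>.145:
    z-=.001
    robot.servo_line(b+[z],vel=.02)
    p=robot.current_position();f=robot.current_force()[2]-f0
    print("%.3f %.4f %.1f"%(z,p[2],f))
    if f>28: break
print(robot.current_force(),robot.current_moment(),robot.current_time_s(),robot.current_grip_width())
E
```

```text
-2.634675618229121 [ 0.59   -0.1547  0.1832] 8.35
0.181 0.1811 0.9
0.180 0.1798 0.8
0.179 0.1788 0.1
0.178 0.1779 0.1
0.177 0.1769 0.9
0.176 0.1758 0.2
0.175 0.1749 0.0
0.174 0.1738 0.4
0.173 0.1729 1.0
0.172 0.1719 0.1
0.171 0.1709 0.6
0.170 0.1699 0.6
0.169 0.1689 0.3
0.168 0.1683 0.9
0.167 0.1682 6.4
0.166 0.1673 8.0
0.165 0.1663 7.6
0.164 0.1653 7.6
0.163 0.1643 7.7
0.162 0.1633 8.3
0.161 0.1623 8.1
0.160 0.1613 7.6
0.159 0.1603 7.6
0.158 0.1593 7.5
0.157 0.1583 6.9
0.156 0.1581 10.5
0.155 0.1581 13.3
0.154 0.1581 15.5
0.153 0.1581 18.0
0.152 0.1581 22.2
0.151 0.1580 24.5
0.150 0.1580 28.0
0.149 0.1580 29.8
[-10.9296   3.8172  27.125 ] [1.0259 2.0158 0.0199] 16.6 0.02483701837476438
```

Blank hit the hard stop at TCP 0.158, which is exactly the home height (0.087 + 0.071), after about 10 mm of travel. Now I take the maul back.

```bash
python3 - <<'E'
from h import *
np.set_printoptions(precision=4,suppress=True)
b=[.5895,-.1545];m=[.5855,.2775];q=[0,1,0,0]
robot.servo_line(b+[.25],vel=.08)
robot.move_to(m+[.25],q)
robot.servo_line(m+[.085],vel=.1)
robot.hold(.2)
f0=robot.current_force()[2]
z=.077
robot.servo_line(m+[z],vel=.04)
while z>.066:
    f=robot.current_force()[2]-f0
    if f>3: break
    z-=.001; robot.servo_line(m+[z],vel=.02)
print(z,f,robot.current_position(),robot.current_force(),robot.current_time_s())
robot.move_gripper(.06)
robot.hold(.2)
robot.move_gripper(.085)
robot.servo_line(m+[.2],vel=.1)
robot.move_to([.235,.497,.25],q)
print(robot.current_force(),robot.current_time_s())
a=[robot.read_camera(n)[:,:,::-1] for n in("scene","top")]
cv2.imwrite("pics/e1.png",np.hstack([cv2.resize(i,(400,300)) for i in a]))
cv2.imwrite("pics/e2.png",np.hstack([cv2.resize(a[0][145:205,320:380],None,fx=6,fy=6,interpolation=0),cv2.resize(a[0][195:265,120:190],(360,360))]))
E
```

```text
0.06999999999999999 5.091626347643661 [0.5859 0.2776 0.0712] [-2.5904 -0.935   3.9122] 23.7083
[0.332  0.0552 0.5006] 27.7083
```

View pics/e1.png

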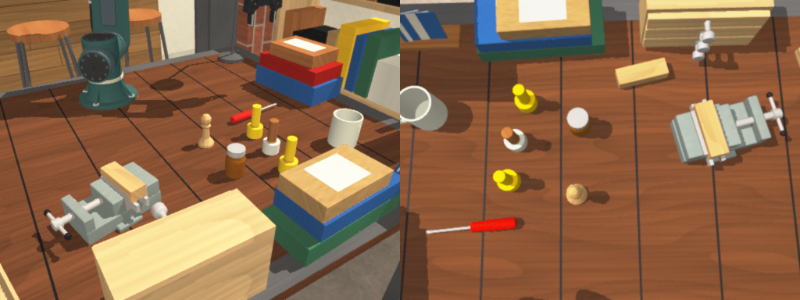

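View pics/e2.png

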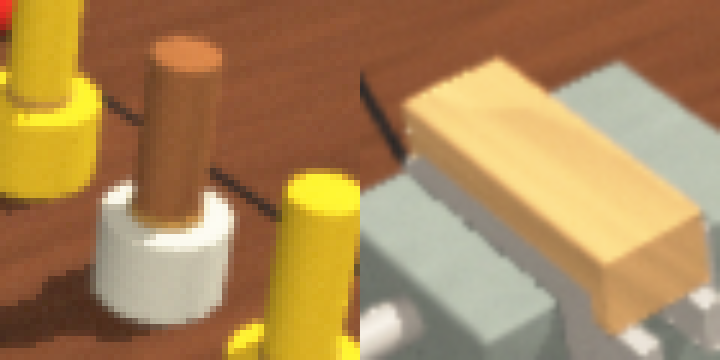

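The maul stands upright at its original pixels, with the handle top at (351,154). The blank is visibly lower in the jaws, and everything else is still standing.

```bash
python3 -c "
from cell import robot
print(robot.close_job(),robot.current_time_s())"
```

```text
the job is handed in; nothing more can be done
the job is handed in; nothing more can be done
```

The blank was pressed down about 10 mm to its hard stop at home height, the maul stands upright back where it started and is let go, nothing was knocked over, and the job was handed in at about 28 s; the judge's result was not shown.

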